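# Move the spring clip to the next job card and hold it open there

## Task

The orange-handled spring clip sits on the finished job's card (red band) in the card rack. Squeeze its handles so that it opens, take it off without pulling that card up, and bring it down, held wide open, over the middle of the top edge of the next job's card (green band) until you feel the edge come home in the clip's throat. Finish still holding it there, wide open and lightly pressed home, so that a colleague can slip the parts list in; leave the cards standing in their slots and everything else where it is.

Things in the scene. Friction and masses are not known exactly. Their poses are not given: they have to be found in the camera images.
- clip: Spring clip, 44 mm wide, 83 mm tall, about 0.12 kg. The body is the coil barrel between the two jaw levers; origin at its middle, on the pivot axis. y along the pivot, z up towards the handles, x across: the handles are squeezed together along x. Below the pivot the jaws reach down 42 mm to black rubber tips. Let go, it snaps shut.
- clip_grip (a point): Point between the two orange handles, 30 mm above the pivot: the place for the TCP when gripping from above. Handles 32 mm wide along y, in a V 14 to 43 mm above the pivot, 53 mm apart outside at the top when on a card; squeezed to the stop they stand nearly upright, about 18 mm apart outside. Each needs about 5 N to start, 10 N at the stop.
- clip_throat (a point): The throat of the clip: the middle of the barrel's flat underside, 6 mm below the pivot, between the jaws. A card edge is home when it touches here. Same axes as the clip.
- clip_jaw_a (a joint): Opening angle of one jaw (the other opens equally): 0 when the tips are 3 mm apart, as on a card; 0.38 rad at the stop, handles squeezed together, when the tips gape about 34 mm and stand about 38 mm below the pivot.
- card_red: The finished job's card: stiff laminated card, red band along its top, 100 wide, 112 high, 3 mm thick, 0.07 kg, standing loose in a rack slot. Origin at the middle of its lower edge; x its thickness, y its width, z up. The clip starts on it, the edge 13 to 19 mm short of the throat, the clip up to 25 mm to either side of the card's middle.
- card_red_top (a point): Middle of the red card's top edge.
- card_green: The next job's card: same size and axes, green band. It stands upright with about 2 degrees of play in its slot.
- card_green_top (a point): Middle of the green card's top edge.
- card_blue: A later job's card: same size and axes, blue band. Leave it alone.
- rack: Wooden card rack, 140 mm (x) by 140 mm (y), 36 mm high, fixed on the desk; origin at the middle of its underside. Three slots along its y, at x = -45, 0 and +45 mm, 4.5 mm wide, 24 mm deep, floor 8 mm above the desk; which card is in which slot differs. Card tops stand 120 mm above the desk.
- marker_red: Red-capped marker pen, 128 mm long, lying on the desk beside the rack. Leave it alone.
- tape_roll: Roll of black tape, 104 mm across, 24 mm high, lying on the desk. Leave it alone.
- job_pad: Brown notepad, 210 x 152 x 13 mm, lying on the desk. Leave it alone.
Not all that is in view belongs to the job. What is shaped like the clip but purple is not meant.

How it is judged:
On the way, in this order (a step that is already met when the one before it is completed fails the run):
1. the clip is squeezed open by its handles while still on the red card (value of joint clip_jaw_a above 0.2 rad and contact force between the fingers and clip above 3 N and z of card_red_top in the frame of clip_throat above -0.03 m), for 0.1 s.
2. the open clip is lifted clear of the red card (value of joint clip_jaw_a above 0.2 rad and z of card_red_top in the frame of clip_throat below -0.04 m), for 0.1 s.
At the end, for the whole second after the job is handed in: Fingers hold the clip (>5 N), jaws open >0.28 rad; green card's top edge home in the throat (within 3 mm, pressed with 0.5 to 30 N), 6 mm across and 15 mm along of its middle; clip still, upright within 0.2 rad, in line within 0.17; all cards upright in their slots, moved <10 mm (value of joint clip_jaw_a above 0.28 rad and contact force between the fingers and clip above 5 N and contact force between clip and card_green between 0.5 and 30 N and z of card_green_top in the frame of clip_throat above -0.003 m and x of card_green_top in the frame of clip_throat between -0.006 and 0.006 m and y of card_green_top in the frame of clip_throat between -0.015 and 0.015 m and angle between clip's own z axis and vertical below 0.2 rad and angle between the y axis of clip and the y axis of card_green, either way round below 0.17 rad and linear speed of clip below 0.02 m/s and distance of each of card_green, card_red, card_blue from where it was at the start of the episode below 0.01 m and angle between each of card_green, card_red, card_blue's own z axis and vertical below 0.1 rad); the arm keeps its last pose, push and grip.
It fails at once if a card is pulled up or knocked from its slot (moved more than 15 mm) (distance of any of card_red, card_green, card_blue from where it was at the start of the episode above 0.015 m).
It fails at once if the clip is rammed onto the green card (more than 80 N) (contact force between clip and card_green above 80 N).
It fails at once if the marker, tape roll or notepad is moved more than 20 mm (distance of any of marker_red, tape_roll, job_pad from where it was at the start of the episode above 0.02 m).
It also fails if it takes over 32 s, if anything falls off the work surface, if the arm or the gripper's body presses on something with over 40 N, if the wrist force passes 120 N, or if a joint passes its speed limit or range.

## Robot

A 7-joint arm with a two-finger parallel gripper is mounted at the origin on a cart in front of the work surface, level with it; the furniture and walls round the work are solid. World frame = base frame: x ahead of the robot, y to its left, z up, the work surface at z = 0. Lengths are in m, angles in rad, forces in N, time in s.
With the tool pointing down it reaches from about 0.4 to 0.85 m from the base axis. Payload 10.4 kg.
Tool frame: the origin (TCP) lies between the finger pads, 19 mm behind the fingertips; this is the grasp point; z points along the fingers, y is the line along which they close (so a half turn about z gives the same grasp; the last joint's range is limited). The gripper opens to 87 mm and grips with 3 to 60 N. Pads are 19 mm wide; open, the fingers measure 117 mm over their backs; the gripper's body (75 mm by 190 mm) begins 51 mm behind the grasp point.
Start: joints at [1.147, 0.332, -0.065, 1.46, 0.022, 1.35, -0.088], TCP at [0.244, -0.575, 0.241] pointing down, gripper open.
Joint ranges: [-2.6, 2.6], [-0.5, 2.12], [-1.47, 1.34], [0.16, 2.42], [-1.27, 4.41], [0.06, 2.06], [-2.6, 2.6]. Speed limits (rad/s): [2.22, 2.22, 2.79, 2.79, 3.14, 3.14, 3.14].

## Interface

Orientations are given as a unit quaternion [x, y, z, w].
In Python, from bench import status, vision, job, spotter gives the robot as it stands. The module is installed in compiled form; this text tells all that it offers.
- The arm moves only by the tool play_rows, never from a script. Its argument "series" is a list of rows, each a list of 6 numbers: the shift along the tool's x, y, z each as a share of 150 mm, from -1 to 1, then the turn, a rotation vector about the tool's x, y, z each as a share of 30 degrees, from -1 to 1. In form: [[x, y, z, ax, ay, az], ...]. A call has 1 to 5 rows; each row is the pose to reach, as a shift and turn from the pose commanded when the call began, along the tool's axes at that moment; what a row does not reach only later rows make up. A row lasts 1/10 s, in which the tool goes at most 50 mm and 8.59 degrees, less where a joint would pass 70% of its speed; a pose out of reach is approached as far as the arm can. A call with a number of a shift or a turn outside -1 to 1 is refused whole. A call with a gripper value outside its range is refused whole. "fingers" is the opening, from -1 (shut) to 1 (fully open), set as the call begins (left out, the last holds). The fingers move at their own pace and stop on an object; "squeeze" is the grip in N (left out, the last holds). Time passes only in rows, so rows that repeat a pose let the fingers close. It gives the time, the measured TCP pose, the force, the opening and the grip force at its end, in the units of the state.
- status.read_state(): the state, without advancing time (a new reading comes with each control period).
- vision.camera(name): name is "side" or "top"; returns the picture (400x640x3 uint8, blue, green, red); there is no depth.
- vision.calibration(name): a dict with "fx", "fy", "cx", "cy" (pixels), "rvec" (rotation vector, rad) and "tvec" (3), from world to camera coordinates, as OpenCV has them. Camera axes: x right, y down, z forward; pixel columns grow to the right and rows downward; lengths in m; the calibration is good to about 2 mm. A picture is of the moment at which its call begins. calibration takes no time and is no camera call.
- job.close_job(): hands the job in; it is judged then, once.
Trained networks look in the newest picture that a camera, given by its name, has taken for a name from the list of things; names that differ only in an ending like _2 or _b are one class to them, and where a whole thing is asked for, a point or a joint stands for the part that bears it (a point fixed in the world has none). Each returns a list of dicts, best first, with "conf" (0 to 1); they miss things now and then, are a little off and sometimes report something else, mostly with a low value. They report only what shows in the picture. A call takes as long as a camera call. They do not tell look-alikes from the thing itself.
- spotter.boxes_of(camera, name): "point" ([x, y, z] in m, in world coordinates, good to about 4 mm: the middle of the surface that is visible of it).
- spotter.regions_of(camera, name): "pixels" (400x640 bool, what is visible of it).
The state is a dict: "time": time; "joint_positions": joint angles; "joint_vel": joint speeds; "joint_torque": joint torques, N m; "ee_pos": TCP position; "eef_rot": TCP orientation; "ft_force": force on the tool from outside, world axes, zero at the start; "torque": the same for the moment, N m; "width": finger opening in m; "grip_force": force on a finger pad.
Only numpy, scipy, OpenCV 4.12 (cv2) and the standard library are available. Lean on these libraries where they do the work, as an engineer would, in place of code of your own. Each camera call takes 0.05 s, during which the arm holds its last target. There are 200 camera calls.

## Working session

There is one attempt and no reset: what is moved stays moved. The work goes in short steps, Python scripts to look and compute and a tool call to move; the robot and the scene stay as the last step left them, time stands still between calls to the robot, and variables do not carry over. Pictures are saved under pics/ and viewed, at most 10 in all, crops included, and the job is handed in when it is done.

Besides the shell and the picture viewer there is one more tool, called as name(argument=value, ...) on one line, values as JSON. play_rows: Moves the arm, as the interface text tells. Shift numbers are shares of 150 mm and turn numbers shares of 30 degrees, none past 1 either way. Its arguments: {"type":"object","properties":{"series":{"type":"array","items":{"type":"array","items":{"type":"number"}}},"fingers":{"type":"number"},"squeeze":{"type":"number"}},"required":["series"]}

```bash
mkdir -p pics
cat > h.py <<'E'
import numpy as np, cv2
from scipy.spatial.transform import Rotation as R
from bench import status, vision, job, spotter
def K(n):
    c=vision.calibration(n); return c,np.array([[c['fx'],0,c['cx']],[0,c['fy'],c['cy']],[0,0,1.]])
def proj(n,p):
    c,k=K(n); return cv2.projectPoints(np.array(p,float).reshape(-1,1,3),np.array(c['rvec']),np.array(c['tvec']),k,None)[0].reshape(-1,2)
def ray(n,uv):
    c,k=K(n); Rm=cv2.Rodrigues(np.array(c['rvec']))[0]; t=np.array(c['tvec']).ravel()
    d=Rm.T@np.linalg.solve(k,np.array([uv[0],uv[1],1.])); return -Rm.T@t,d
def atz(n,uv,z):
    o,d=ray(n,uv); return o+d*(z-o[2])/d[2]
def tri(uv1,uv2,n1='side',n2='top'):
    o1,d1=ray(n1,uv1);o2,d2=ray(n2,uv2)
    s=np.linalg.lstsq(np.stack([d1,-d2],1),o2-o1,rcond=None)[0]
    a=o1+s[0]*d1;b=o2+s[1]*d2; return (a+b)/2,np.linalg.norm(a-b)
E
python3 - <<'E'
from h import *
np.set_printoptions(precision=4,suppress=True)
for n in('side','top'):
    cv2.imwrite(f'pics/{n}0.png',vision.camera(n)); o,d=ray(n,(320,200)); print(n,o,d,K(n)[0]['fx'])
    for t in('clip','card_red','card_green','card_blue','rack'):
        print(t,[(np.round(r['point'],4).tolist(),round(r['conf'],2),proj(n,r['point'])[0].round().tolist()) for r in spotter.boxes_of(n,t)][:4])
s=status.read_state();print(s)
E
```

```text
side [ 0.5782 -1.411   0.6578] [-0.0345  0.9338 -0.3567] 506.73625728560904
clip [([0.4898, -0.2778, 0.1461], 0.6, [301.0, 230.0]), ([0.535, -0.0769, 0.062], 0.52, [322.0, 228.0]), ([0.4922, -0.2786, 0.0718], 0.32, [302.0, 257.0])]
card_red [([0.4908, -0.2795, 0.0723], 0.72, [301.0, 257.0])]
card_green []
card_blue [([0.5338, -0.2627, 0.0786], 0.47, [319.0, 252.0])]
rack [([0.5311, -0.3082, 0.0342], 0.57, [317.0, 276.0])]
top [ 0.1644 -0.1738  1.5022] [ 0.2323  0.0537 -0.9712] 467.9748946240695
clip [([0.4954, -0.2613, 0.1537], 0.54, [374.0, 210.0]), ([0.5294, -0.065, 0.058], 0.52, [313.0, 192.0])]
card_red [([0.4864, -0.2624, 0.0755], 0.56, [371.0, 219.0])]
card_green [([0.532, -0.2487, 0.0915], 0.69, [370.0, 203.0])]
card_blue [([0.5753, -0.2492, 0.0823], 0.81, [373.0, 190.0]), ([0.5164, -0.2477, 0.0282], 0.35, [367.0, 212.0])]
rack [([0.5179, -0.2497, 0.0301], 0.58, [367.0, 211.0])]
{'time': 0.6, 'joint_positions': array([ 1.1474,  0.3322, -0.0647,  1.4601,  0.0216,  1.3499, -0.0885]), 'joint_vel': array([ 0.0006,  0.0018, -0.0013,  0.0012,  0.0007, -0.0017,  0.0019]), 'joint_torque': array([  0.0001, -62.2757,   0.0249, -38.9984,  -0.061 ,   0.0317,
         0.0001]), 'ee_pos': array([ 0.2439, -0.5755,  0.2413]), 'eef_rot': array([0.98 , 0.199, 0.   , 0.   ]), 'ft_force': array([-0.9911,  0.0132,  0.0777]), 'torque': array([-0.0345,  0.0002,  0.0141]), 'grip_force': 0.0, 'width': 0.08678788371301084}
```

Run:
```python
import cv2,numpy as np
s=cv2.imread('pics/side0.png');t=cv2.imread('pics/top0.png')
cv2.imwrite('pics/c1.png',cv2.resize(s[170:310,230:410],None,fx=4,fy=4,interpolation=2))
cv2.imwrite('pics/c2.png',cv2.resize(t[150:260,290:450],None,fx=5,fy=5,interpolation=2))
```

```text
(no output)
```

View pics/side0.png

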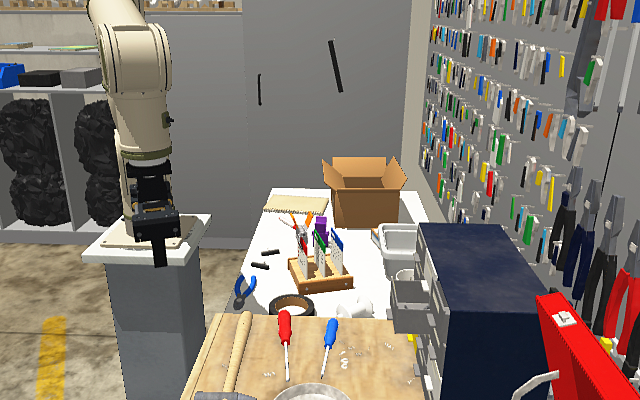

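View pics/c1.png

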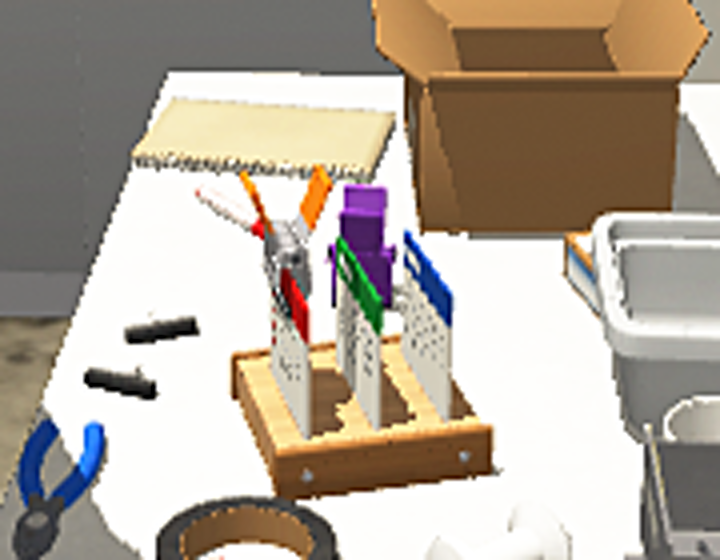

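View pics/c2.png

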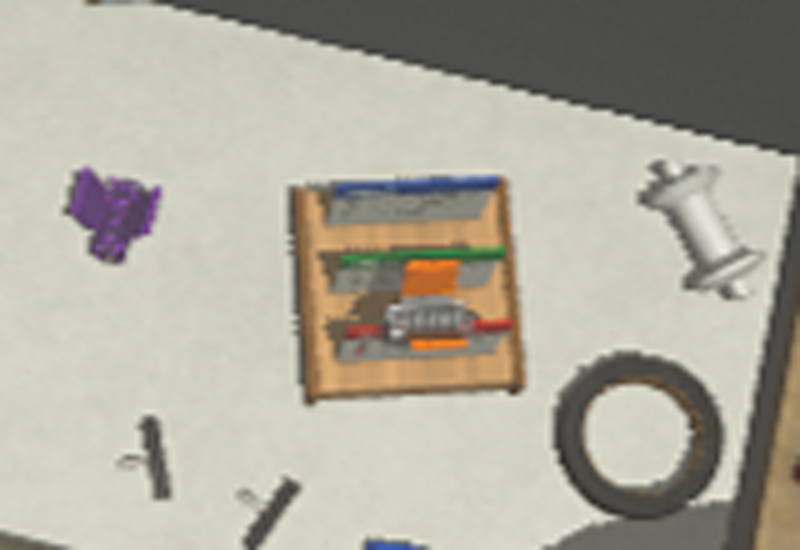

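The thing wanted could be confused with: the purple clip at side (321,230) / top (313,192). I choose the orange-handled one at side (301,225) / top (375,213), on the red card, with the crops confirming it. The slots in order of x are red, green, blue.

Run:
```python
from h import *
np.set_printoptions(precision=4,suppress=True)
im={n:cv2.imread(f'pics/{n}0.png') for n in('side','top')}
roi={'side':(205,300,280,350),'top':(180,235,345,400)}
def mask(n,c):
    h=cv2.cvtColor(im[n],cv2.COLOR_BGR2HSV); H,S,V=cv2.split(h)
    m={'red':((H<5)|(H>172))&(S>150),'green':(H>45)&(H<85)&(S>90),'blue':(H>100)&(H<128)&(S>110),'orange':(H>=7)&(H<=16)&(S>215)&(V>180)}[c]
    r=roi[n]; z=np.zeros_like(m); z[r[0]:r[1],r[2]:r[3]]=m[r[0]:r[1],r[2]:r[3]]; return z
for n in('side','top'):
    for c in('red','green','blue','orange'):
        m=mask(n,c).astype(np.uint8)
        k,l,st,ce=cv2.connectedComponentsWithStats(m,connectivity=8)
        for i in range(1,k):
            if st[i,4]<5: continue
            ys,xs=np.nonzero(l==i)
            print(n,c,st[i].tolist(),ce[i].round(1).tolist(),'L',xs.min(),ys[xs==xs.min()].mean().round(1),'R',xs.max(),ys[xs==xs.max()].mean().round(1))
            if n=='top' and c!='orange':
                # far-side (upper) line, at z=.12
                cols=np.unique(xs); top=[ys[xs==x].min()-.5 for x in cols]
                p=np.polyfit(cols,top,1)
                for x in(xs.min()-.5,xs.max()+.5): print('   edge',atz(n,(x,np.polyval(p,x)),.12))
print('green tops side proj',proj('side',[[.53,-.30,.12],[.53,-.2,.12]]))
```

```text
side red [293, 225, 3, 5, 11] [294.1, 227.0] L 293 227.0 R 295 227.5
side red [300, 237, 7, 19, 62] [303.4, 245.3] L 300 240.0 R 306 250.5
side green [314, 229, 12, 25, 115] [319.8, 241.1] L 314 233.0 R 325 247.9
side blue [331, 228, 12, 24, 99] [337.1, 239.9] L 331 232.0 R 342 247.0
side orange [305, 212, 8, 15, 54] [308.2, 219.3] L 305 221.5 R 312 216.0
top red [360, 215, 5, 2, 7] [361.6, 215.3] L 360 215.5 R 364 215.0
   edge [ 0.4807 -0.224   0.12  ]
   edge [ 0.4844 -0.2386  0.12  ]
top red [385, 214, 7, 2, 12] [388.1, 214.6] L 385 214.5 R 391 214.5
   edge [ 0.501  -0.2967  0.12  ]
   edge [ 0.507  -0.3171  0.12  ]
top green [358, 199, 33, 4, 57] [375.8, 200.6] L 358 201.0 R 390 199.5
   edge [ 0.5216 -0.2083  0.12  ]
   edge [ 0.5507 -0.3046  0.12  ]
top blue [358, 187, 9, 2, 10] [361.6, 187.1] L 358 187.5 R 366 187.0
   edge [ 0.5646 -0.1983  0.12  ]
   edge [ 0.5714 -0.225   0.12  ]
top blue [369, 186, 20, 2, 35] [379.6, 186.6] L 369 187.0 R 388 186.5
   edge [ 0.5735 -0.2308  0.12  ]
   edge [ 0.5921 -0.2895  0.12  ]
green tops side proj [[316.6188 243.5432]
 [318.4057 226.8679]]
```

```bash
cat > fit.py <<'E'
from h import *
from scipy.optimize import minimize
np.set_printoptions(precision=4,suppress=True)
SS=8
def fitcards(im,cards,roi,views=('side','top'),verbose=True):
    """cards: {color:slot offset}. params: green x,y,yaw, band height, dy per other card."""
    def mask(n,c):
        H,S,V=cv2.split(cv2.cvtColor(im[n],cv2.COLOR_BGR2HSV))
        return {'red':((H<5)|(H>172))&(S>150),'green':(H>45)&(H<85)&(S>70),'blue':(H>100)&(H<128)&(S>90)}[c]
    tgt={(n,c):cv2.GaussianBlur(mask(n,c)[r[0]:r[1],r[2]:r[3]].astype(np.float32),(0,0),.7) for n in views for c in cards for r in [roi[n]]}
    names=list(cards)
    def cost(p):
        x,y,w,b=p[:4]; e=0; ex,ey=np.array([np.cos(w),np.sin(w)]),np.array([-np.sin(w),np.cos(w)])
        for i,c in enumerate(names):
            o=np.array([x,y])+ex*cards[c]+ey*p[4+i]
            P=[[*(o+ex*sx*.0015+ey*sy*.05),z] for sx in(-1,1) for sy in(-1,1) for z in(.12,.12-b)]
            for n in views:
                r=roi[n]; q=(proj(n,P)-[r[2]-.5,r[0]-.5])*SS
                hull=cv2.convexHull(q.astype(np.float32)).astype(np.int32)
                m=np.zeros(((r[1]-r[0])*SS,(r[3]-r[2])*SS),np.float32); cv2.fillConvexPoly(m,hull,1)
                m=cv2.GaussianBlur(cv2.resize(m,(r[3]-r[2],r[1]-r[0]),interpolation=cv2.INTER_AREA),(0,0),.7)
                e+=((m-tgt[n,c])**2).sum()
        return e+1e4*p[4]**2
    best=None
    for w0 in(.2,.27,.34):
        p0=np.array([.534,-.256,w0,.012]+[0]*len(names)); S=np.vstack([p0]+[p0+d for d in np.diag([.006,.006,.06,.004]+[.004]*len(names))])
        s=minimize(cost,p0,method='Nelder-Mead',options=dict(initial_simplex=S,maxiter=900,xatol=1e-5,fatol=1e-3))
        if verbose: print(s.fun.round(2),s.x)
        if best is None or s.fun<best.fun: best=s
    return best.x
E
python3 - <<'E'
from fit import *
im={n:cv2.imread(f'pics/{n}0.png') for n in('side','top')}
roi={'side':(215,265,305,350),'top':(178,212,350,400)}
c={'green':0,'blue':.045}
for v in(('side','top'),('top',),('side',)): print(v); fitcards(im,c,roi,v)
# clip: network masks
for n in('side','top'):
    vision.camera(n)
    for r in spotter.regions_of(n,'clip')[:3]:
        ys,xs=np.nonzero(r['pixels']); print(n,round(r['conf'],2),xs.min(),xs.max(),ys.min(),ys.max(),xs.mean().round(1),ys.mean().round(1),len(xs))
    for nm in ('clip_grip','clip_throat'):print(nm,[(np.round(r['point'],4),round(r['conf'],2)) for r in spotter.boxes_of(n,nm)][:3])
E
```

```text
('side', 'top')
39.66 [ 0.5341 -0.2542  0.2778  0.0206 -0.0026 -0.0063]
38.63 [ 0.5343 -0.2558  0.2882  0.0208 -0.002  -0.0027]
38.77 [ 0.5352 -0.2596  0.2847  0.0192  0.0013 -0.0005]
('top',)Traceback (most recent call last):
  File "<stdin>", line 5, in <module>
  File "fit.py", line 27, in fitcards
    s=minimize(cost,p0,method='Nelder-Mead',options=dict(initial_simplex=S,maxiter=900,xatol=1e-5,fatol=1e-3))
    res = _minimize_neldermead(fun, x0, args, callback, bounds=bounds,
                               **options)
    fxr = func(xr)
    fx = function(np.copy(x), *(wrapper_args + args))
  File "fit.py", line 18, in cost
    r=roi[n]; q=(proj(n,P)-[r[2]-.5,r[0]-.5])*SS
                 ~~~~^^^^^
  File "h.py", line 7, in proj
    c,k=K(n); return cv2.projectPoints(np.array(p,float).reshape(-1,1,3),np.array(c['rvec']),np.array(c['tvec']),k,None)[0].reshape(-1,2)
        ~^^^
  File "h.py", line 5, in K
    c=vision.calibration(n); return c,np.array([[c['fx'],0,c['cx']],[0,c['fy'],c['cy']],[0,0,1.]])
ValueError: time passes only in moves, steps and waits
```

play_rows(series=[[0,0,-0.1,0,0,-1],[0,0,-0.1,0,0,-1],[0,0,-0.1,0,0,-1],[0,0,-0.1,0,0,-1]], fingers=1)

```text
time: 1.0
ee_pos: [0.2438, -0.5755, 0.2564]
eef_rot: [0.894, 0.448, 0.0, 0.0]
ft_force: [1.0, 0.2, -0.4]
width: 0.0872
grip_force: 0.0
```

```bash
sed -i 's/^def K(n):/from functools import lru_cache\n@lru_cache(None)\ndef K(n):/' h.py
python3 - <<'E'
from fit import *
im={n:cv2.imread(f'pics/{n}0.png') for n in('side','top')}
roi={'side':(215,265,305,350),'top':(178,212,350,400)}
c={'green':0,'blue':.045}
for v in(('top',),('side',)): print(v); fitcards(im,c,roi,v)
for n in('side','top'):
    vision.camera(n)
    for r in spotter.regions_of(n,'clip')[:3]:
        ys,xs=np.nonzero(r['pixels']); print(n,round(r['conf'],2),xs.min(),xs.max(),ys.min(),ys.max(),xs.mean().round(1),ys.mean().round(1),len(xs))
    for nm in ('clip_grip','clip_throat'):print(nm,[(np.round(r['point'],4),round(r['conf'],2)) for r in spotter.boxes_of(n,nm)][:3])
# model projection of clip features at guesses: pivot along card y offset s
w=.285;g=np.array([.5346,-.2567]);ex=np.array([np.cos(w),np.sin(w)]);ey=np.array([-np.sin(w),np.cos(w)])
for s in(-.015,-.005):
  for zp in(.139,.145):
    o=g-ex*.045+ey*s
    P=[[*(o+ex*a+ey*b),zp+h] for a,b,h in[(0,-.022,0),(0,.022,0),(.0265,-.016,.043),(.0265,.016,.043),(-.0265,-.016,.043),(-.0265,.016,.043)]]
    print(s,zp,o); [print(n,proj(n,P).round(1).tolist()) for n in('side','top')]
E
```

```text
('top',)
5.68 [ 0.5344 -0.2582  0.281   0.0088  0.0014  0.0018]
5.47 [ 0.5342 -0.2571  0.2791  0.0094  0.0002  0.0008]
5.5 [ 0.5348 -0.2591  0.2766  0.0098  0.0018  0.0022]
('side',)
15.15 [ 0.5338 -0.2572  0.2861  0.0211 -0.0046 -0.0029]
15.77 [ 0.535  -0.2615  0.2925  0.0206 -0.0005 -0.0033]
14.51 [ 0.5351 -0.2614  0.287   0.0213  0.0001  0.0008]
side 0.78 291 312 213 242 302.5 228.0 264
side 0.61 316 327 217 242 321.8 227.6 205
clip_grip [(array([ 0.5356, -0.0761,  0.0648]), 0.64), (array([ 0.4923, -0.276 ,  0.1398]), 0.55), (array([ 0.5773, -0.2554,  0.0786]), 0.18)]
clip_throat [(array([ 0.4916, -0.2752,  0.1434]), 0.88), (array([ 0.533 , -0.0743,  0.0589]), 0.71)]
top 0.7 304 321 185 202 312.1 192.4 211
top 0.47 366 383 202 221 375.0 212.0 274
clip_grip [(array([ 0.5264, -0.0647,  0.0538]), 0.51)]
clip_throat [(array([ 0.528 , -0.0655,  0.056 ]), 0.62), (array([ 0.4961, -0.2652,  0.1547]), 0.61)]
-0.015 0.139 [ 0.4956 -0.2837]
side [[304.9, 237.0], [301.1, 229.7], [315.1, 218.7], [312.1, 213.7], [293.5, 220.6], [290.9, 215.5]]
top [[388.1, 213.0], [373.4, 213.5], [387.5, 201.0], [376.5, 201.4], [388.9, 218.9], [377.8, 219.3]]
-0.015 0.145 [ 0.4956 -0.2837]
side [[304.9, 234.7], [301.1, 227.5], [315.1, 216.4], [312.1, 211.4], [293.4, 218.3], [290.9, 213.2]]
top [[388.4, 212.6], [373.6, 213.1], [387.8, 200.5], [376.8, 200.9], [389.2, 218.5], [378.0, 218.9]]
-0.005 0.139 [ 0.4928 -0.2742]
side [[304.0, 235.3], [300.3, 228.1], [314.2, 217.1], [311.2, 212.2], [292.6, 219.0], [290.1, 214.0]]
top [[384.8, 213.1], [370.0, 213.6], [384.1, 201.1], [373.1, 201.5], [385.4, 219.0], [374.3, 219.4]]
-0.005 0.145 [ 0.4928 -0.2742]
side [[304.0, 233.0], [300.3, 225.9], [314.2, 214.8], [311.2, 210.0], [292.6, 216.7], [290.1, 211.7]]
top [[385.0, 212.7], [370.2, 213.2], [384.4, 200.6], [373.3, 201.0], [385.7, 218.6], [374.6, 219.0]]
```

play_rows(series=[[0.9,0,0,0,0,-1],[0.9,0,0,0,0,-1],[0.9,0,0,0,0,-1],[0.9,0,0,0,0,-1]])

```text
time: 1.8
ee_pos: [0.3298, -0.4631, 0.2569]
eef_rot: [0.745, 0.667, 0.001, 0.0]
ft_force: [0.4, -0.4, 0.4]
width: 0.0868
grip_force: 0.0
```

play_rows(series=[[0.9,0.4,0,0,0,-0.77],[0.9,0.4,0,0,0,-0.77],[0.9,0.4,0,0,0,-0.77],[0.9,0.4,0,0,0,-0.77],[0.9,0.4,0,0,0,-0.77]])

```text
time: 2.3
ee_pos: [0.4019, -0.3403, 0.2566]
eef_rot: [0.601, 0.799, -0.0, 0.0]
ft_force: [-0.6, -0.2, 0.0]
width: 0.087
grip_force: 0.0
```

```bash
cat > go.py <<'E'
from h import *
import sys
def delta(target,yawx):
    s=status.read_state(); q=R.from_quat(s['eef_rot']); p=np.array(s['ee_pos'])
    d=q.as_matrix().T@(np.array(target)-p)/.15
    Rt=R.from_matrix(np.array([[np.cos(yawx),np.sin(yawx),0],[np.sin(yawx),-np.cos(yawx),0],[0,0,-1]]))
    r=(q.inv()*Rt).as_rotvec(degrees=True)/30
    print('t',round(s['time'],2),p.round(4),'x at',np.degrees(np.arctan2(q.as_matrix()[1,0],q.as_matrix()[0,0])).round(2),'shift',d.round(4),'turn',r.round(3),'F',s['ft_force'].round(1),s['width'].round(4),s['grip_force'],'q',s['joint_positions'].round(2))
if __name__=='__main__':
    a=[float(x) for x in sys.argv[1:]]; delta(a[:3],np.radians(a[3]))
E
python3 go.py .4905 -.2678 .240 106.2
```

```text
Traceback (most recent call last):
  File "go.py", line 10, in <module>
    a=[float(x) for x in sys.argv[1:]]; delta(a[:3],np.radians(a[3]))
                                        ~~~~~^^^^^^^^^^^^^^^^^^^^^^^^
  File "go.py", line 8, in delta
    print('t',round(s['time'],2),p.round(4),'x at',np.degrees(np.arctan2(q.as_matrix()[1,0],q.as_matrix()[0,0])).round(2),'shift',d.round(4),'turn',r.round(3),'F',s['ft_force'].round(1),s['width'].round(4),s['grip_force'],'q',s['joint_positions'].round(2))
                                                                                                                                                                                          ^^^^^^^^^^^^^^^^
AttributeError: 'float' object has no attribute 'round'
```

```bash
sed -i "s/s\['width'\].round(4)/round(s['width'],4)/" go.py
python3 go.py .4905 -.2678 .240 106.2
```

```text
t 2.3 [ 0.4019 -0.3403  0.2566] x at 106.14 shift [0.3003 0.7021 0.1102] turn [ 0.     0.002 -0.002] F [-0.6 -0.2  0. ] 0.087 0.0 q [ 0.99  0.13 -0.41  1.68  0.05  1.34  0.85]
```

play_rows(series=[[0.3,0.7,0.11,0,0,0],[0.3,0.7,0.11,0,0,0],[0.3,0.7,0.11,0,0,0],[0.3,0.7,0.11,0,0,0],[0.3,0.7,0.11,0,0,0]])

```text
time: 2.8
ee_pos: [0.4888, -0.2705, 0.2395]
eef_rot: [0.602, 0.798, -0.0, -0.0]
ft_force: [-0.0, -1.4, -1.0]
width: 0.0872
grip_force: 0.0
```

```bash
python3 go.py .4905 -.2678 .169 106.2
python3 - <<'E'
from h import *
s=cv2.resize(vision.camera('side')[160:280,250:360],None,fx=5,fy=5,interpolation=2)
t=cv2.resize(vision.camera('top')[150:250,330:420],None,fx=6,fy=6,interpolation=2)
cv2.imwrite('pics/s2.png',s)
E
```

```text
t 2.8 [ 0.4888 -0.2705  0.2395] x at 105.91 shift [0.0143 0.0162 0.4698] turn [-0.002  0.    -0.01 ] F [-0.  -1.4 -1. ] 0.0872 0.0 q [ 0.85  0.22 -0.49  1.62  0.11  1.32  0.62]
```

View pics/s2.png

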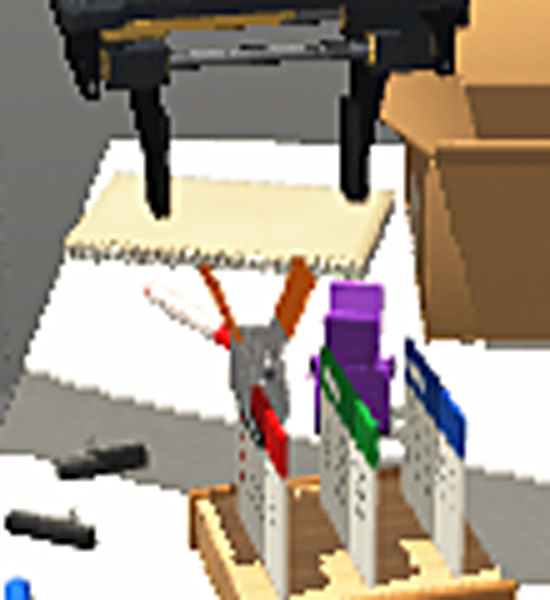

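play_rows(series=[[0,0,0.16,0,0,0],[0,0,0.32,0,0,0],[0,0,0.47,0,0,0],[0,0,0.47,0,0,0],[0,0,0.47,0,0,0]])

```text
time: 3.4
ee_pos: [0.4892, -0.2699, 0.17]
eef_rot: [0.602, 0.798, -0.0, 0.0]
ft_force: [0.2, -0.0, 0.5]
width: 0.0868
grip_force: 0.0
```

```bash
python3 - <<'E'
from h import *
s=cv2.resize(vision.camera('side')[180:270,260:360],None,fx=7,fy=6,interpolation=2)
t=cv2.resize(vision.camera('top')[160:250,340:420],None,fx=6,fy=6,interpolation=2)
cv2.imwrite('pics/s3.png',s);cv2.imwrite('pics/t3.png',t)
E
python3 go.py .4905 -.2678 .169 106.2
```

```text
t 3.5 [ 0.4901 -0.2696  0.1709] x at 106.01 shift [0.0111 0.0059 0.0123] turn [ 0.003  0.003 -0.006] F [ 0.6 -0.3  0.3] 0.0872 0.0 q [ 0.84  0.28 -0.49  1.71  0.14  1.19  0.6 ]
```

View pics/s3.png

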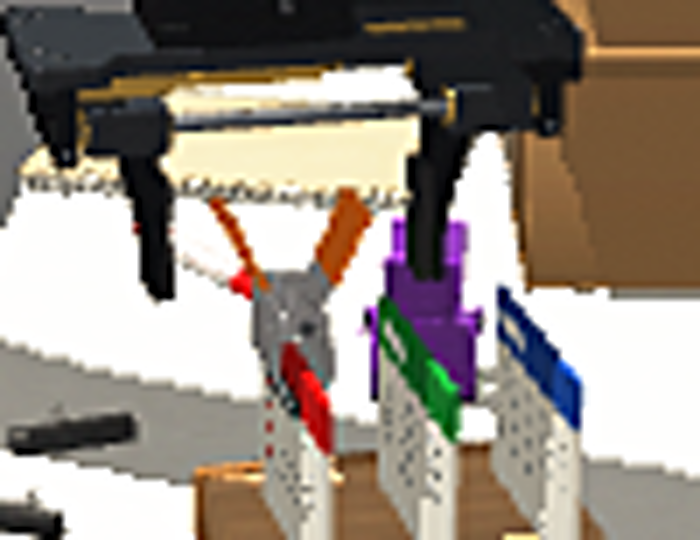

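play_rows(series=[[0,0,0,0,0,0],[0,0,0,0,0,0],[0,0,0,0,0,0],[0,0,0,0,0,0],[0,0,0,0,0,0]], fingers=-1, squeeze=30)

```text
time: 4.0
ee_pos: [0.4898, -0.2688, 0.1693]
eef_rot: [0.601, 0.799, -0.0, 0.0]
ft_force: [0.2, 0.8, 0.6]
width: 0.0549
grip_force: 0.0
```

play_rows(series=[[0,0,0,0,0,0],[0,0,0,0,0,0],[0,0,0,0,0,0],[0,0,0,0,0,0],[0,0,0,0,0,0]])

```text
time: 4.5
ee_pos: [0.4897, -0.2688, 0.1692]
eef_rot: [0.601, 0.799, -0.0, -0.0]
ft_force: [-0.2, 0.3, -1.1]
width: 0.0162
grip_force: 30.0
```

```bash
python3 - <<'E'
from h import *
s=cv2.resize(vision.camera('side')[180:270,260:360],None,fx=5,fy=5,interpolation=2)
t=cv2.resize(vision.camera('top')[170:250,350:410],None,fx=5,fy=5,interpolation=2)
c=np.zeros((450,800,3),np.uint8);c[:,:500]=s;c[:400,500:]=t
cv2.imwrite('pics/s4.png',c)
E
python3 go.py .4905 -.2678 .169 106.2
```

```text
t 4.6 [ 0.4897 -0.2688  0.1692] x at 106.06 shift [0.0049 0.007  0.0014] turn [-0.     0.    -0.005] F [-0.5 -0.2 -1.4] 0.0163 29.99936036299914 q [ 0.84  0.28 -0.49  1.71  0.14  1.19  0.6 ]
```

View pics/s4.png

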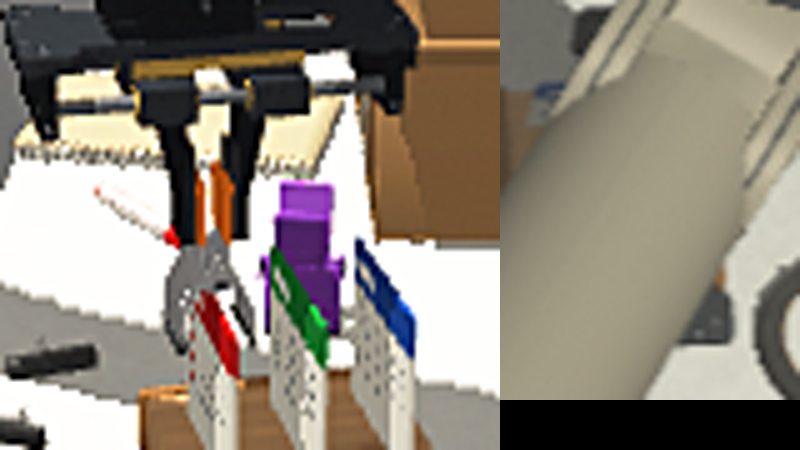

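play_rows(series=[[0,0,-0.1,0,0,0],[0,0,-0.25,0,0,0],[0,0,-0.4,0,0,0],[0,0,-0.5,0,0,0],[0,0,-0.5,0,0,0]])

```text
time: 5.1
ee_pos: [0.4908, -0.2692, 0.2471]
eef_rot: [0.601, 0.799, 0.0, 0.002]
ft_force: [0.8, 0.5, -2.4]
width: 0.0163
grip_force: 30.0
```

```bash
python3 go.py .5345 -.258 .244 106.2
```

```text
t 5.1 [ 0.4908 -0.2692  0.2471] x at 106.07 shift [-0.0091  0.3005  0.0215] turn [ 0.006  0.006 -0.004] F [ 0.8  0.5 -2.4] 0.0163 29.999335245229304 q [ 0.84  0.22 -0.49  1.61  0.11  1.33  0.62]
```

play_rows(series=[[-0.01,0.1,0,0,0,0],[-0.01,0.2,0,0,0,0],[-0.01,0.3,0,0,0,0],[-0.01,0.305,0,0,0,0],[-0.01,0.305,0,0,0,0]])

```text
time: 5.6
ee_pos: [0.5343, -0.257, 0.2436]
eef_rot: [0.601, 0.799, 0.0, -0.001]
ft_force: [-0.1, 0.3, -0.4]
width: 0.0163
grip_force: 30.0
```

play_rows(series=[[0,0,0.1,0,0,0],[0,0,0.18,0,0,0],[0,0,0.18,0,0,0],[0,0,0.18,0,0,0],[0,0,0.18,0,0,0]])

```text
time: 6.1
ee_pos: [0.5342, -0.2577, 0.2177]
eef_rot: [0.601, 0.799, 0.0, 0.0]
ft_force: [0.9, -0.0, -0.9]
width: 0.0165
grip_force: 30.0
```

```bash
python3 go.py .5345 -.258 .217 106.2
python3 - <<'E'
from h import *
np.set_printoptions(precision=1,suppress=True)
im=vision.camera('side'); cv2.imwrite('pics/s5raw.png',im)
cv2.imwrite('pics/s5.png',cv2.resize(im[180:270,270:370],None,fx=6,fy=6,interpolation=2))
s=status.read_state(); p=s['ee_pos'];M=R.from_quat(s['eef_rot']).as_matrix()
f=lambda a,b,h:p-M[:,2]*(h-.030)+M[:,1]*a+M[:,0]*b   # clip frame -> world
for nm,P in dict(pivot_near=f(0,-.022,0),pivot_far=f(0,.022,0),handN=[*f(-.009,-.016,.043)],handF=f(.009,-.016,.043),tipN=f(-.017,-.022,-.038),tipF=f(.017,-.022,-.038)).items():
    u=proj('side',P)[0];print(nm,u,(u-[270,180])*6+3)
E
```

```text
t 6.1 [ 0.5342 -0.2577  0.2177] x at 106.05 shift [-0.0023  0.0017  0.0044] turn [ 0.001  0.001 -0.005] F [ 0.9 -0.  -0.9] 0.0165 29.99943130183965 q [ 0.78  0.32 -0.5   1.56  0.16  1.3   0.54]
pivot_near [321.5 214.6] [312.  210.4]
pivot_far [317.3 208. ] [286.6 170.9]
handN [317.4 197.4] [287.6 107.1]
handF [324.7 196.8] [331.3 103.7]
tipN [314.6 229.5] [270.5 300.2]
tipF [328.1 228.3] [351.5 292.8]
```

View pics/s5.png

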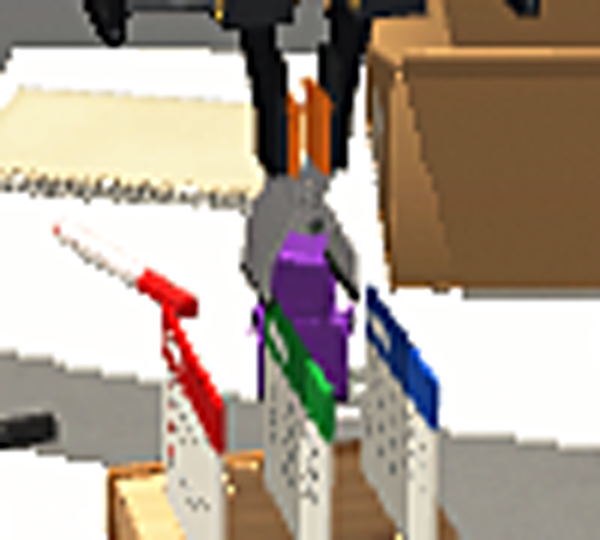

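play_rows(series=[[0,0,0.1,0,0,0],[0,0,0.2,0,0,0],[0,0,0.28,0,0,0],[0,0,0.32,0,0,0],[0,0,0.32,0,0,0]])

```text
time: 6.65
ee_pos: [0.5335, -0.2573, 0.1678]
eef_rot: [0.601, 0.799, -0.0, -0.001]
ft_force: [0.2, 0.5, -0.8]
width: 0.0159
grip_force: 30.0
```

play_rows(series=[[0,0,0.01,0,0,0],[0,0,0.02,0,0,0],[0,0,0.02,0,0,0]])

```text
time: 6.95
ee_pos: [0.5342, -0.2577, 0.1665]
eef_rot: [0.601, 0.799, 0.0, 0.0]
ft_force: [-0.0, -0.3, -1.1]
width: 0.0163
grip_force: 30.0
```

Run:
```python
from h import *
im=vision.camera('side')
cv2.imwrite('pics/s6.png',cv2.resize(im[190:260,285:355],None,fx=8,fy=8,interpolation=2))
```

```text
(no output)
```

View pics/s6.png

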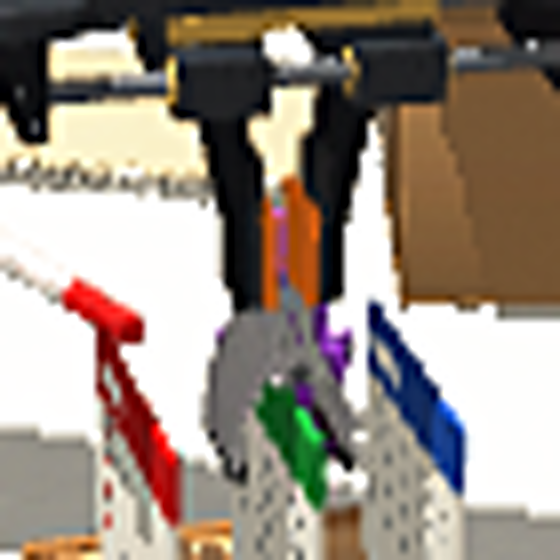

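play_rows(series=[[0,0,0.01,0,0,0],[0,0,0.02,0,0,0],[0,0,0.02,0,0,0]])

```text
time: 7.3
ee_pos: [0.534, -0.2575, 0.163]
eef_rot: [0.601, 0.799, -0.0, -0.0]
ft_force: [-0.4, -0.2, -1.4]
width: 0.0161
grip_force: 30.0
```

play_rows(series=[[0,0,0.01,0,0,0],[0,0,0.01,0,0,0],[0,0,0.02,0,0,0],[0,0,0.02,0,0,0]])

```text
time: 7.7
ee_pos: [0.535, -0.2574, 0.1613]
eef_rot: [0.601, 0.799, 0.0, 0.001]
ft_force: [-0.1, 1.3, 5.9]
width: 0.0164
grip_force: 30.0
```

play_rows(series=[[0,0,0.01,0,0,0],[0,0,0.01,0,0,0],[0,0,0.01,0,0,0]])

```text
time: 8.0
ee_pos: [0.5358, -0.2572, 0.1612]
eef_rot: [0.601, 0.799, 0.001, 0.002]
ft_force: [-0.6, 3.2, 12.7]
width: 0.0164
grip_force: 30.0
```

Run:
```python
from h import *
im=vision.camera('side'); cv2.imwrite('pics/s7raw.png',im)
S=10;o=np.array([295,200])
v=cv2.resize(im[200:260,295:355],None,fx=S,fy=S,interpolation=2)
s=status.read_state(); p=np.array(s['ee_pos']);M=R.from_quat(s['eef_rot']).as_matrix()
f=lambda a,b,h:p-M[:,2]*(h-.030)+M[:,1]*a+M[:,0]*b
g=np.array([.5345,-.258]);w=.283;ex=np.array([np.cos(w),np.sin(w)]);ey=np.array([-np.sin(w),np.cos(w)])
def dot(P,c):
    u=((proj('side',P)[0]-o+.5)*S).astype(int); cv2.circle(v,tuple(int(q) for q in u),3,c,-1)
for b in(-.05,-.022,0,.022,.05): dot([*(g+ey*b),.12],(255,0,255))
for b in(-.022,.022):
    dot(f(0,b,0),(0,255,255)); 
    for a in(-.017,.017): dot(f(a,b,-.038),(255,255,0))
cv2.imwrite('pics/s7.png',v); print(p.round(4),s['ft_force'].round(1),s['torque'].round(2),s['time'])
```

```text
[ 0.5358 -0.2572  0.1612] [ 0.9  3.  12.7] [ 0.73  0.04 -0.05] 8.05
```

View pics/s7.png

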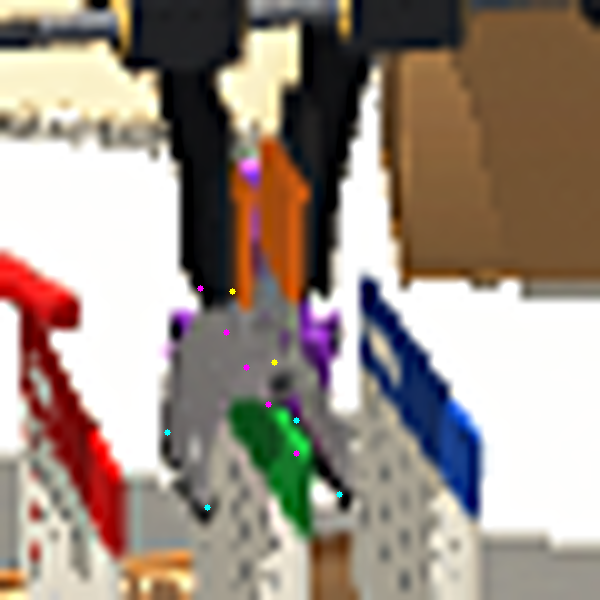

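play_rows(series=[[0,0,-0.003,0,0,0],[0,0,-0.003,0,0,0],[0,0,-0.003,0,0,0],[0,0,-0.003,0,0,0],[0,0,-0.003,0,0,0]])

```text
time: 8.55
ee_pos: [0.5355, -0.2572, 0.1612]
eef_rot: [0.601, 0.799, 0.001, 0.002]
ft_force: [0.0, 3.0, 10.8]
width: 0.0165
grip_force: 30.0
```

play_rows(series=[[0,0,0,0,0,0],[0,0,0,0,0,0],[0,0,0,0,0,0],[0,0,0,0,0,0],[0,0,0,0,0,0]])

```text
time: 9.05
ee_pos: [0.5355, -0.2572, 0.1612]
eef_rot: [0.601, 0.799, 0.001, 0.002]
ft_force: [-0.5, 2.6, 11.3]
width: 0.0164
grip_force: 30.0
```

Steady contact at about 12 N. In the last picture the edge meets the barrel with no gap, the card is centred between the jaws, and all three cards are standing. I'm handing it in.

```bash
python3 -c "
from bench import job; print(job.close_job())"
```

```text
the job is handed in; nothing more can be done
None
```

I handed the job in with the orange clip held wide open on the green card, its top edge home in the throat and pressed with about 12 N, and all three cards standing; no verdict was returned.

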